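Sort bath-salt tins into the vanity tidy by lid colour

TASK

Sort the three bath-salt tins into the two-bay tidy by lid colour: slide them over the counter, without lifting or tipping them, until both orange-lidded tins are fully inside the orange bay and the blue-lidded tin is fully inside the blue bay. The sliding shutter covers one bay at a time, so move it out of the way as needed, and finish with it drawn fully across the orange bay. Leave the other toiletries standing where they are.

Things in the scene. Friction and masses are not known exactly. Their poses are not given: they have to be found in the camera images.
- tidy: dark wooden tidy fixed to the counter, 256 (x) x 218 (y) mm, 45 mm high: two bays side by side along x, both open to its -y side, no floor (tins slide in on the counter). Origin on the counter at the centre of the bays: bay middles at x = -0.062 and +0.062, mouths at y = -0.105, back wall from y = +0.105 to +0.113. Walls 8 mm thick
- bay_orange: the tidy's bay for orange lids: orange floor liner (1 mm, nothing to bump over) and orange strip on the back wall; clear inside 116 mm wide (x), 210 mm deep (y). Origin on the counter at the bay's middle, axes as the tidy's: y points inwards from the open mouth (y = -0.105) to the back wall (+0.105). May be the near or the far bay, 124 mm beside the blue one
- bay_blue: the tidy's bay for blue lids: blue floor liner (1 mm, nothing to bump over) and blue strip on the back wall; clear inside 116 mm wide (x), 210 mm deep (y). Origin on the counter at the bay's middle, axes as the tidy's: y points inwards from the open mouth (y = -0.105) to the back wall (+0.105). May be the near or the far bay, 124 mm beside the orange one
- shutter (a joint): green shutter, 120 mm wide, 8 mm thick, 45 mm high, sliding along the tidy's x on a flush track right in front of the mouths (its middle plane at tidy y = -0.111); m: 0 = covers the bay at tidy x = -0.062, 0.124 = covers the bay at tidy x = +0.062 (end stops). Light friction (about 2 N), stays where it is left
- shutter_grip (a point): centre of the black upright fin on top of the shutter's middle, 60 mm above the counter: fin 14 mm thick along the tidy's x, 36 mm wide along its y, from 45 to 73 mm above the counter; can be pushed sideways or pinched from above
- tin_orange_a: round bath-salt tin, aluminium with a plain orange lid: 92 mm diameter, 40 mm high, about 0.2 kg, too wide to grip across; origin at the centre of its underside, z up; slides on the counter
- tin_orange_b: round bath-salt tin, aluminium with a plain orange lid: 92 mm diameter, 40 mm high, about 0.2 kg, too wide to grip across; origin at the centre of its underside, z up; slides on the counter
- tin_blue: round bath-salt tin, aluminium with a plain blue lid: 92 mm diameter, 40 mm high, about 0.2 kg, too wide to grip across; origin at the centre of its underside, z up; slides on the counter
- dispenser_a: square amber pump dispenser with an orange label, 75 x 75 mm, 144 mm high with its pump; origin at the centre of its underside; leave alone
- dispenser_b: square amber pump dispenser with a pale label, 75 x 75 mm, 144 mm high with its pump; origin at the centre of its underside; leave alone
- diffuser: amber glass reed diffuser, 60 x 60 mm, 110 mm high, black reeds to 225 mm; origin at the centre of its underside; leave alone
- soap: cream bar of soap, 90 (x) x 60 x 28 mm high; origin at the centre of its underside; leave alone
- nail_brush: wooden nail brush, 100 (x) x 38 x 32 mm high; origin at the centre of its underside; leave alone
- comb: black comb, 170 (x) x 36 x 6 mm high; origin at the centre of its underside; leave alone
- tumbler: white ceramic tumbler, 74 mm diameter, 100 mm high; origin at the centre of its underside; leave alone
Mind the look-alikes: they are no part of the job. Leave any black or brown look-alike of the tin_orange_a alone. Leave any black look-alike of the tin_blue alone.

How it is judged:
By the outcome, as a careful person would: the job done as asked, in the order asked, and still so for the second after the job is handed in, with the robot touching nothing.
It also fails if it takes over 72 s, if anything falls off the work surface, if the arm or the gripper's body presses on something with over 40 N, if the wrist force passes 120 N, or if a joint passes its speed limit or range.

ROBOT

A 7-joint arm with a two-finger parallel gripper is mounted at the origin on the work surface. World frame = base frame: x ahead of the robot, y to its left, z up, the work surface at z = 0. Lengths are in m, angles in rad, forces in N, time in s.
With the tool pointing down it reaches from about 0.4 to 0.9 m from the base axis. Payload 5.5 kg.
Tool frame: the origin (TCP) lies at the centre of the arm's flange, where the gripper is bolted on; the fingertips stand 173 mm ahead of it and the grasp point (between the pads) lies 155 mm ahead of it (ctrl.grasp_offset is the distance from the TCP to the grasp point, in m); z points along the fingers, x is the direction in which the jaws open and shut, and the axes are right-handed (so a half turn about z gives the same grasp; the last joint's range is limited). The gripper opens to 85 mm and grips with 20 to 120 N. Pads are 22 mm wide; open, the fingers measure 114 mm over their backs; the gripper's body (76 mm by 85 mm) begins 54 mm behind the grasp point. The pads swing forward as they close: fully open they stand 13 mm farther back than shut.
Start: joints at [1.399, 0.501, -0.427, 1.55, 0.221, 1.138, -0.21], TCP at [0.274, -0.59, 0.405] pointing down, gripper open.
Joint ranges: [-2.88, 2.88], [-0.31, 2.03], [-1.54, 1.56], [0.2, 2.42], [-1.41, 4.55], [0.19, 2.02], [-2.57, 2.57]. Speed limits (rad/s): [2.57, 2.57, 3.14, 3.14, 3.14, 3.14, 3.14].

INTERFACE

Orientations are given as a unit quaternion [x, y, z, w].
In Python, from bench import ctrl, grab_frame, camera_info, find_in, tip_of gives the robot as it stands.
- The arm moves only by the tool apply_moves, never from a script. Its argument "plan" is a list that holds one entry, the list of rows, each a list of 7 numbers: the turn, a rotation vector about the tool's x, y, z in rad, then the shift along the tool's x, y, z in cm, then the closure, from 0 (fully open) to 1 (shut). In form: [[[ax, ay, az, tx, ty, tz, hand], ...]]. A call has exactly 10 rows; each row is the pose to reach, as a shift and turn from the pose commanded when the call began, along the tool's axes at that moment; what a row does not reach only later rows make up. A row lasts 1/10 s, in which the tool goes at most 50 mm and 8.59 degrees, less where a joint would pass 70% of its speed; a pose out of reach is approached as far as the arm can. A call with a gripper value outside its range is refused whole. The fingers move at their own pace and stop on an object; the grip force is fixed at half the most. Time passes only in rows, so rows that repeat a pose let the fingers close, or fill a call up. It gives the time, the measured TCP pose, the force and the opening at its end, in the units of the state.
- ctrl.get_obs(): the state, without advancing time (a new reading comes with each control period).
- grab_frame(name): name is "scene" or "top" or "wrist"; returns (picture, depth): 400x640x3 uint8, blue, green, red; 400x640 float32, m along the optical axis (not along the pixel's ray), 0 where there is no reading.
- camera_info(name): a dict with "fx", "fy", "cx", "cy" (pixels), "dist" ([k1, k2, p1, p2, k3] as OpenCV has them; the pictures are not rectified), "rvec" (rotation vector, rad) and "tvec" (3), from world to camera coordinates, as OpenCV has them. Camera axes: x right, y down, z forward; pixel columns grow to the right and rows downward; lengths in m; the calibration is good to about 2 mm. A picture is of the moment at which its call begins: read the wrist's pose just before it. camera_info takes no time and is no camera call; for the wrist camera it gives the pose at the moment of the call.
- ctrl.sign_off(): hands the job in, once; it reports no verdict.
Trained networks look in the newest picture that a camera, given by its name, has taken for a name from the list of things; names that differ only in an ending like _2 or _b are one class to them, and where a whole thing is asked for, a point or a joint stands for the part that bears it (a point fixed in the world has none). Each returns a list of dicts, best first, with "conf" (0 to 1); they miss things now and then, are a little off and sometimes report something else, mostly with a low value. They report only what shows in the picture. A call takes as long as a camera call. They do not tell look-alikes from the thing itself.
- find_in(label, camera): "bbox" ([left, top, right, bottom] in pixels, round what is visible of it).
- tip_of(label, camera): "position" ([row, column] in pixels: a listed point, or the origin of a listed thing).
The state is a dict: "clock": time; "q": joint angles; "joint_vel": joint speeds; "joint_efforts": joint torques, N m; "position": TCP position; "ee_rot": TCP orientation; "contact_force": force on the tool from outside, world axes, zero at the start; "moment": the same for the moment, N m; "finger_gap": finger opening in m.
Only numpy, scipy, OpenCV 4.12 (cv2) and the standard library are available. Lean on these libraries where they do the work, as an engineer would, in place of code of your own. Each camera call takes 0.05 s, during which the arm holds its last target. There are 200 camera calls.

## Working session

There is one attempt and no reset: what is moved stays moved. The work goes in short steps, Python scripts to look and compute and a tool call to move; the robot and the scene stay as the last step left them, time stands still between calls to the robot, and variables do not carry over. Pictures are saved under pics/ and viewed, about 8 in all and at most 12, crops included, and the job is handed in when it is done.

Besides the shell and the picture viewer there is one more tool, called by a JSON object that holds its "name" and its "arguments", one argument or row to a line. apply_moves: Moves the arm, as the interface text tells. Its arguments: {"type":"object","properties":{"plan":{"type":"array","items":{"type":"array","items":{"type":"array","items":{"type":"number"}}}}},"required":["plan"]}

```bash
ls; mkdir -p pics
python3 - <<'E'
from bench import *
import cv2,numpy as np
o=ctrl.get_obs();print(o)
for n in("top","scene"):
    im,d=grab_frame(n);cv2.imwrite(f"pics/{n}0.png",im);np.save(f"pics/{n}0d.npy",d);c=camera_info(n);print(n,c)
    R=cv2.Rodrigues(np.array(c["rvec"]))[0];print(-R.T@np.array(c["tvec"]).ravel())
E
```

```text
pics
{'clock': 0.0, 'q': array([ 1.39915851,  0.50187063, -0.42676814,  1.55147094,  0.22079881,
        1.13830041, -0.21031337]), 'joint_vel': array([-0.00013324,  0.00038818, -0.00185955,  0.00081867, -0.00025043,
       -0.00015153, -0.00030332]), 'joint_efforts': array([-1.10491840e-04, -5.69517910e+01, -5.81671536e+00, -2.80940634e+01,
        1.05143501e-02,  1.17288312e-02, -4.85296496e-06]), 'position': array([ 0.27360684, -0.58920923,  0.40363397]), 'ee_rot': array([ 8.42995999e-01, -5.37918907e-01, -8.23955839e-04, -5.61300686e-04]), 'contact_force': array([-0.82194277, -0.33426695, -0.18376273]), 'moment': array([ 0.00206979, -0.028622  , -0.05583535]), 'finger_gap': 0.08526042845431199}
top {'fx': 392.7582728581054, 'fy': 392.7582728581054, 'cx': 316.051902573068, 'cy': 197.29249148112282, 'dist': array([-0.07193763,  0.        ,  0.        ,  0.        ,  0.        ]), 'rvec': array([ 2.17446373, -2.21320456,  0.05175241]), 'tvec': array([-0.08536479,  0.52372664,  0.96965397])}
[ 0.47220281 -0.09772831  0.99462518]
scene {'fx': 373.72178139070803, 'fy': 373.72178139070803, 'cx': 317.3018276446466, 'cy': 199.9269127863755, 'dist': array([-0.07242919,  0.        ,  0.        ,  0.        ,  0.        ]), 'rvec': array([ 2.08615476,  0.71702483, -0.37548792]), 'tvec': array([-0.3474359 , -0.18857904,  1.39803987])}
[ 1.04617361 -0.77397563  0.64596573]
```

View pics/top0.png

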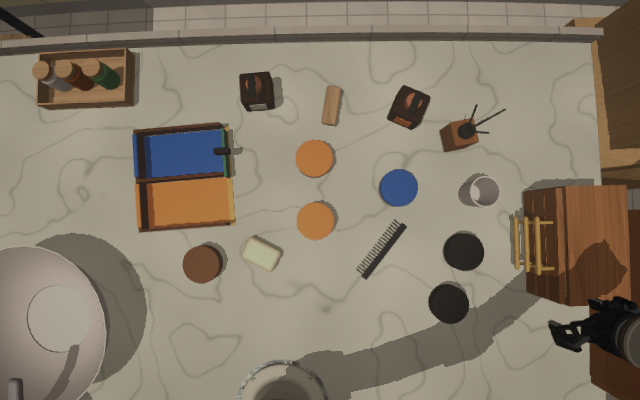

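View pics/scene0.png

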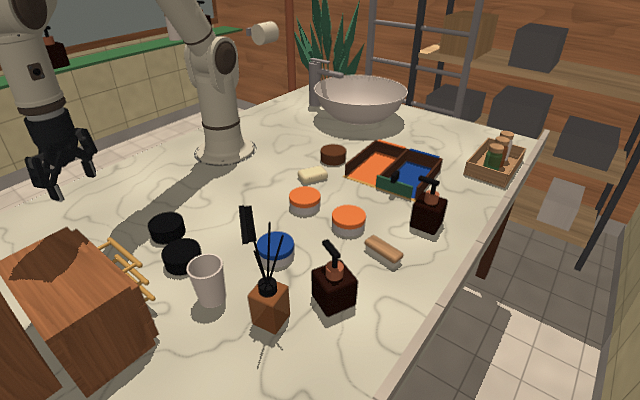

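Top view: the tidy opens towards world -y (image right). The blue bay is the far one and has the green shutter across it, with the fin at about (222,151). The orange bay is near and open. Orange lids are at (314,158) and (316,220) and the blue lid at (399,187). The black and brown tins are look-alikes. Next I'll measure positions.

```bash
cat > h.py <<'E'
from bench import *
import cv2,numpy as np
from scipy.spatial.transform import Rotation as Ro
def p2w(uv,z,cam="top"):
    c=camera_info(cam);K=np.array([[c["fx"],0,c["cx"]],[0,c["fy"],c["cy"]],[0,0,1]])
    n=cv2.undistortPoints(np.array(uv,float).reshape(-1,1,2),K,np.array(c["dist"])).reshape(-1,2)
    R=cv2.Rodrigues(np.array(c["rvec"]))[0];C=-R.T@np.array(c["tvec"]).ravel()
    d=np.c_[n,np.ones(len(n))]@R
    return (C+d*((z-C[2])/d[:,2])[:,None]).round(4)
def lids(im):
    h=cv2.cvtColor(im,cv2.COLOR_BGR2HSV);out=[]
    for nm,lo,hi in(("orange",(8,120,90),(20,255,255)),("blue",(105,120,60),(125,255,255)),("green",(50,80,30),(90,255,255)),):
        n,_,s,c=cv2.connectedComponentsWithStats(cv2.inRange(h,lo,hi))
        for i in range(1,n):
            if s[i,4]>60: out.append((nm,s[i].tolist(),c[i].round(1).tolist(),p2w(c[i],.04)[0].tolist()))
    return out
def move(p,phi=None):
    """shift (cm) & turn about z to get TCP at world p, tool x at heading phi (mod pi), pointing down"""
    o=ctrl.get_obs();R=Ro.from_quat(o["ee_rot"]);t=R.inv().apply(np.array(p)-o["position"])*100
    r=np.zeros(3)
    if phi is not None:
        c=[(R.inv()*Ro.from_matrix(np.c_[[np.cos(a),np.sin(a),0],[np.sin(a),-np.cos(a),0],[0,0,-1]])).as_rotvec() for a in(phi,phi+np.pi)]
        r=min(c,key=np.linalg.norm)
    print("turn",r.round(3),"shift cm",t.round(2))
E
python3 - <<'E'
from h import *
im=cv2.imread("pics/top0.png")
for l in lids(im):print(l)
for n in("tidy","soap","shutter_grip","bay_orange","bay_blue","comb","nail_brush","dispenser_a","tin_orange_a","tin_blue"):
    grab_frame("top") if n=="tidy" else 0
    r=tip_of(n,"top")[:3]
    for q in r:
        print(n,q, p2w(q["position"][::-1],.06 if n=="shutter_grip" else 0)[0])
cv2.imwrite("pics/crop.png",cv2.resize(im[110:290,120:440],None,fx=2.5,fy=2.5,interpolation=cv2.INTER_CUBIC))
E
```

```text
('orange', [574, 17, 32, 10, 197], [587.3, 21.6], [0.9706, -0.8159, 0.04])
('orange', [591, 41, 49, 127, 1478], [608.8, 126.0], [0.6908, -0.85, 0.04])
('orange', [406, 93, 9, 14, 77], [409.4, 98.9], [0.7615, -0.3309, 0.04])
('orange', [394, 116, 17, 11, 90], [401.8, 121.3], [0.7051, -0.3097, 0.04])
('orange', [450, 119, 28, 27, 320], [461.4, 133.9], [0.6718, -0.4578, 0.04])
('orange', [296, 140, 37, 37, 1088], [314.0, 157.9], [0.6173, -0.0913, 0.04])
('orange', [147, 176, 88, 53, 3897], [190.3, 202.6], [0.5132, 0.214, 0.04])
('orange', [135, 184, 7, 44, 184], [137.9, 205.3], [0.5087, 0.3462, 0.04])
('orange', [565, 185, 66, 116, 4666], [599.4, 226.5], [0.4344, -0.8075, 0.04])
('orange', [555, 188, 11, 87, 593], [560.0, 229.6], [0.4293, -0.7011, 0.04])
('orange', [297, 202, 37, 38, 1091], [315.1, 220.5], [0.4643, -0.0913, 0.04])
('orange', [514, 216, 41, 60, 1008], [530.2, 244.3], [0.3951, -0.6218, 0.04])
('orange', [183, 246, 36, 37, 1031], [200.6, 264.2], [0.3625, 0.1895, 0.04])
('blue', [145, 130, 78, 48, 3060], [182.8, 153.8], [0.6344, 0.2332, 0.04])
('blue', [133, 135, 5, 42, 152
[... 1202 characters left out ...]
ition': [186.2, 395.9], 'conf': 0.38} [ 0.5475 -0.2982  0.    ]
dispenser_a {'position': [97.6, 260.3], 'conf': 0.86} [0.7835 0.0451 0.    ]
dispenser_a {'position': [111.9, 404.1], 'conf': 0.7} [ 0.7394 -0.3256 -0.    ]
tin_orange_a {'position': [246.1, 461.4], 'conf': 0.91} [ 0.3919 -0.4621  0.    ]
tin_orange_a {'position': [221.6, 314.1], 'conf': 0.84} [ 0.4614 -0.0885  0.    ]
tin_orange_a {'position': [161.1, 314.2], 'conf': 0.79} [ 0.6153 -0.0915  0.    ]
tin_blue {'position': [189.1, 399.3], 'conf': 0.89} [ 0.5399 -0.3067  0.    ]
tin_blue {'position': [296.8, 443.2], 'conf': 0.89} [ 0.2649 -0.4119  0.    ]
tin_blue {'position': [110.6, 403.9], 'conf': 0.67} [ 0.7428 -0.3252  0.    ]
```

View pics/crop.png

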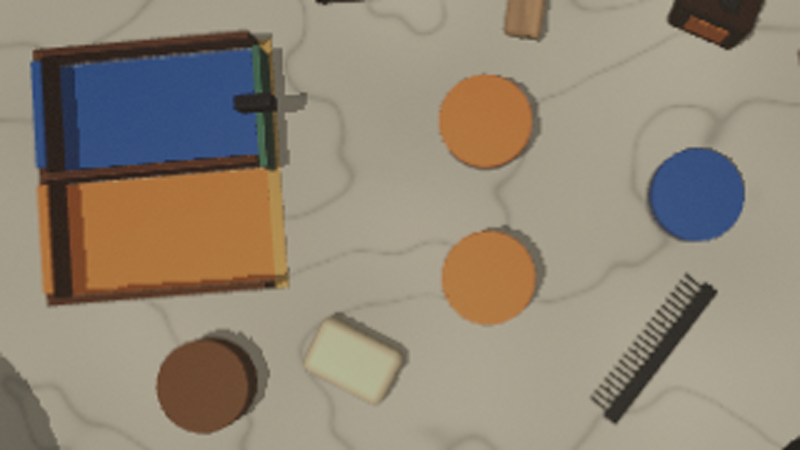

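Run:
```python
from h import *
im=cv2.imread("pics/top0.png");d=np.load("pics/top0d.npy")
# height map in world from depth
v,u=np.mgrid[110:240,125:245];uv=np.c_[u.ravel(),v.ravel()]
a=p2w(uv,0.);b=p2w(uv,.1);c=camera_info("top");R=cv2.Rodrigues(np.array(c["rvec"]))[0];t=np.array(c["tvec"]).ravel()
za=(a@R.T+t)[:,2];zb=(b@R.T+t)[:,2];k=((d[v,u].ravel()-za)/(zb-za))[:,None];P=a+(b-a)*k
W=P[(P[:,2]>.035)&(P[:,2]<.052)]
r=cv2.minAreaRect((W[:,:2]*1000).astype(np.float32));print("walls",len(W),r,cv2.boxPoints(r).round(0).tolist())
F=P[(P[:,2]>.06)&(P[:,2]<.09)];print("fin",len(F),F.mean(0),F.min(0),F.max(0))
np.save("pics/W.npy",W)
# tidy fit: choose pose maximizing wall points lying on wall footprint
from scipy.optimize import minimize
def cost(p):
    cx,cy,th=p;q=(W[:,:2]-[cx,cy])@np.array([[np.cos(th),-np.sin(th)],[np.sin(th),np.cos(th)]])
    x,y=q.T
    ds=[]
    for X in(-.124,0,.124): ds.append(np.hypot(np.maximum(abs(x-X)-.004,0),np.maximum(np.abs(y-.004)-.109,0)))
    ds.append(np.hypot(np.maximum(abs(x)-.128,0),np.maximum(abs(y-.109)-.004,0)))
    ds.append(np.hypot(np.maximum(abs(x-.062)-.06,0),np.maximum(abs(y+.111)-.004,0)))
    return np.minimum(np.min(ds,0),.01).mean()
best=min((minimize(cost,[x,.235,.07],method="Nelder-Mead") for x in(.55,.56,.57,.58,.59)),key=lambda s:s.fun);print(best.x,best.fun)
```

```text
walls 1668 ((578.209228515625, 231.8291473388672), (258.9602355957031, 243.9010009765625), 3.1506898403167725) [[442.0, 346.0], [456.0, 103.0], [714.0, 117.0], [701.0, 361.0]]
fin 112 [0.63515656 0.12911075 0.07191021] [0.62808691 0.11202107 0.06028574] [0.6432959  0.14917491 0.07740119]
[0.57695101 0.23761629 0.06088447] 0.00018468849486373258
```

Run:
```python
from h import *
move([.469,-.175,.30],.061)
move([.469,-.175,.18],.061)
```

```text
turn [ 0.    -0.    -1.197] shift cm [-29.37 -35.16  10.47]
turn [ 0.    -0.    -1.197] shift cm [-29.37 -35.16  22.47]
```

{"name": "apply_moves", "arguments": {
  "plan": [
    [[0,0,-0.13,-3.3,-3.9,1.2,0.3],[0,0,-0.26,-6.5,-7.8,2.4,0.3],[0,0,-0.39,-9.8,-11.7,3.5,0.3],[0,0,-0.52,-13.1,-15.6,4.7,0.3],[0,0,-0.65,-16.3,-19.5,5.8,0.3],[0,0,-0.78,-19.6,-23.4,7.0,0.3],[0,0,-0.91,-22.8,-27.3,8.1,0.3],[0,0,-1.04,-26.1,-31.3,9.3,0.3],[0,0,-1.17,-29.37,-35.16,10.47,0.3],[0,0,-1.197,-29.37,-35.16,10.47,0.3]]
  ]
}}

```text
clock: 1.65
position: [0.4704, -0.1699, 0.2998]
ee_rot: [0.999, 0.036, 0.001, -0.001]
contact_force: [0.5, -0.4, 0.2]
finger_gap: 0.0595
```

Run:
```python
from h import *
o=ctrl.get_obs();print(o["clock"],o["position"],o["contact_force"],o["finger_gap"])
move([.469,-.175,.18],.061)
```

```text
1.65 [ 0.47040617 -0.16994555  0.29984166] [ 0.51154868 -0.4268302   0.24372683] 0.059514562439316715
turn [-0.002 -0.001  0.01 ] shift cm [-0.19  0.52 11.98]
```

{"name": "apply_moves", "arguments": {
  "plan": [
    [[0,0,0,0,0,4,0.3],[0,0,0,0,0,8,0.3],[0,0,0,0,0,12,0.3],[0,0,0,0,-1,12,0.3],[0,0,0,0,-2,12,0.3],[0,0,0,0,-2.8,12,0.3],[0,0,0,0,-3.5,12,0.3],[0,0,0,0.2,-4.3,12,0.3],[0,0,0,0.6,-5.2,12,0.3],[0,0,0,1.1,-6.2,12,0.3]]
  ]
}}

```text
clock: 2.65
position: [0.4765, -0.1128, 0.1808]
ee_rot: [1.0, 0.03, 0.0, 0.001]
contact_force: [-1.8, -3.5, 4.4]
finger_gap: 0.0598
```

```bash
cat >> h.py <<'E'
C=np.array([.577,.2376]);A=np.array([[.99814,.061],[-.061,.99814]])
def tidy(p): return (A@(np.array(p[:2])-C)).round(4)
def stat():
    im,_=grab_frame("top")
    o=ctrl.get_obs();print(o["clock"],"tcp tidy",tidy(o["position"]),"z",o["position"][2].round(4),"F",o["contact_force"].round(1),o["finger_gap"].round(4))
    for l in lids(im):
        if l[0]=="green": print(l)
        elif l[3][1]>-.45 and l[1][4]>250: print(l[0],l[1][4],"tidy",tidy(l[3]))
    return im
E
python3 -c "
from h import *
cv2.imwrite('pics/a1.png',stat())"
```

```text
Traceback (most recent call last):
  File "h.py", line 29, in stat
    o=ctrl.get_obs();print(o["clock"],"tcp tidy",tidy(o["position"]),"z",o["position"][2].round(4),"F",o["contact_force"].round(1),o["finger_gap"].round(4))
                                                                                                                                   ^^^^^^^^^^^^^^^^^^^^^
AttributeError: 'float' object has no attribute 'round'
```

```bash
sed -i 's/o\["finger_gap"\].round(4)/round(o["finger_gap"],4)/' h.py
python3 -c "
from h import *
cv2.imwrite('pics/a1.png',stat()[90:290,120:440])"
```

```text
2.75 tcp tidy [-0.1207 -0.3415] z 0.1806 F [ 1.3  0.5 -0. ] 0.0596
orange 1087 tidy [ 0.0201 -0.3307]
orange 3987 tidy [-0.0663 -0.0199]
orange 1033 tidy [-0.2167 -0.035 ]
blue 3050 tidy [ 0.0571 -0.0081]
blue 922 tidy [-0.0675 -0.5349]
('green', [94, 70, 15, 14, 81], [101.4, 77.6], [0.8367, 0.4483, 0.04])
```

View pics/a1.png

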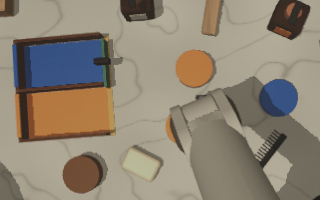

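{"name": "apply_moves", "arguments": {
  "plan": [
    [[0,0,0,0.6,-1.3,0,0.3],[0,0,0,1.3,-2.8,0,0.3],[0,0,0,2.0,-4.3,0,0.3],[0,0,0,2.7,-5.8,0,0.3],[0,0,0,3.4,-7.3,0,0.3],[0,0,0,4.1,-8.8,0,0.3],[0,0,0,4.8,-10.3,0,0.3],[0,0,0,5.5,-11.8,0,0.3],[0,0,0,5.9,-13.3,0,0.3],[0,0,0,5.9,-14.5,0,0.3]]
  ]
}}

```text
clock: 3.75
position: [0.5267, 0.0375, 0.1799]
ee_rot: [1.0, 0.031, 0.0, -0.001]
contact_force: [1.5, -1.2, 0.8]
finger_gap: 0.0598
```

```bash
python3 -c "
from h import *
cv2.imwrite('pics/a2.png',stat()[90:290,120:440])
im,_=grab_frame('wrist');cv2.imwrite('pics/w2.png',im)"
```

```text
3.8 tcp tidy [-0.0629 -0.1942] z 0.1801 F [-0.5  1.2  0.2] 0.0599
orange 1089 tidy [ 0.0201 -0.3305]
orange 2578 tidy [-0.0707  0.0178]
orange 1032 tidy [-0.2167 -0.0351]
blue 2949 tidy [ 0.0585 -0.0049]
blue 1029 tidy [-0.0677 -0.531 ]
('green', [94, 69, 13, 15, 75], [101.2, 77.6], [0.8368, 0.4489, 0.04])
```

View pics/w2.png

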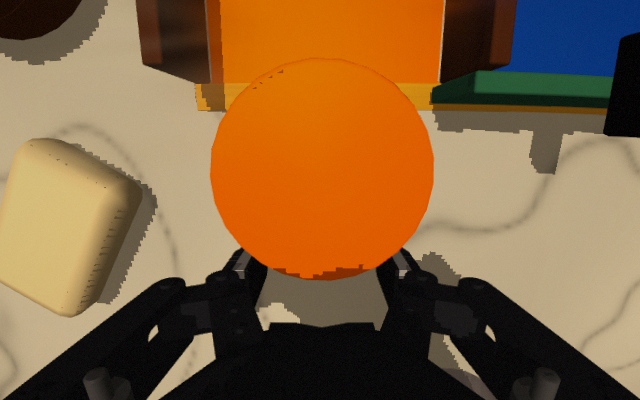

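{"name": "apply_moves", "arguments": {
  "plan": [
    [[0,0,0,-0.3,-1.2,0,0.3],[0,0,0,-0.4,-3,0,0.3],[0,0,0,-0.4,-5,0,0.3],[0,0,0,-0.4,-7,0,0.3],[0,0,0,-0.4,-9,0,0.3],[0,0,0,-0.4,-11,0,0.3],[0,0,0,-0.4,-13,0,0.3],[0,0,0,-0.4,-15,0,0.3],[0,0,0,-0.4,-16.8,0,0.3],[0,0,0,-0.4,-18,0,0.3]]
  ]
}}

```text
clock: 4.85
position: [0.5104, 0.2166, 0.1798]
ee_rot: [1.0, 0.031, -0.0, -0.0]
contact_force: [-0.3, -0.7, -0.1]
finger_gap: 0.0601
```

```bash
python3 -c "
from h import *
stat();o=ctrl.get_obs();print(o['position'],o['ee_rot'])"
```

```text
4.9 tcp tidy [-0.0679 -0.015 ] z 0.1801 F [-0.2  1.7  0.3] 0.0597
orange 1087 tidy [ 0.0201 -0.3307]
orange 1868 tidy [-0.066  -0.0756]
orange 446 tidy [-0.2054 -0.0533]
blue 3024 tidy [ 0.0578 -0.0088]
blue 1023 tidy [-0.0678 -0.5311]
('green', [95, 71, 12, 13, 64], [101.0, 77.3], [0.8377, 0.4495, 0.04])
[0.51017442 0.21852149 0.1801473 ] [ 9.99492184e-01  3.18431367e-02 -1.06531584e-04 -1.17344378e-03]
```

{"name": "apply_moves", "arguments": {
  "plan": [
    [[0,0,0,0,4,0,0.3],[0,0,0,0,9,0,0.3],[0,0,0,0,14,0,0.3],[0,0,0,0.5,18,-3,0.3],[0,0,0,2,22,-5.5,0.3],[0,0,0,4,26.5,-6,0.3],[0,0,0,6,31,-6,0.3],[0,0,0,7.8,35.5,-6,0.3],[0,0,0,8.8,39.7,-6,0.3],[0,0,0,8.8,39.7,-2,0.3]]
  ]
}}

```text
clock: 5.9
position: [0.6268, -0.1863, 0.2043]
ee_rot: [1.0, 0.024, 0.006, 0.004]
contact_force: [1.3, -0.4, -0.5]
finger_gap: 0.0594
```

```bash
python3 -c "
from h import *
stat()"
```

```text
5.95 tcp tidy [ 0.0188 -0.4213] z 0.1943 F [-2.5  0.1 -5.4] 0.0597
orange 1089 tidy [ 0.0202 -0.3306]
orange 3807 tidy [-0.0652 -0.02  ]
orange 1029 tidy [-0.2169 -0.0349]
blue 3061 tidy [ 0.0569 -0.0079]
('green', [94, 71, 16, 13, 75], [101.5, 78.1], [0.8355, 0.4481, 0.04])
```

{"name": "apply_moves", "arguments": {
  "plan": [
    [[0,0,0,0,0,1,0.3],[0,0,0,0,0,2,0.3],[0,0,0,0,-1.2,2,0.3],[0,0,0,0,-2.4,2,0.3],[0,0,0,0,-3.3,2,0.3],[0,0,0,0,-4,2,0.3],[0,0,0,-0.3,-4.8,2,0.3],[0,0,0,-0.8,-5.8,2,0.3],[0,0,0,-1.4,-7,2,0.3],[0,0,0,-2,-8.2,2,0.3]]
  ]
}}

```text
clock: 6.95
position: [0.5983, -0.0948, 0.1807]
ee_rot: [1.0, 0.03, 0.001, 0.0]
contact_force: [1.8, -3.2, 4.2]
finger_gap: 0.0596
```

```bash
python3 -c "
from h import *
stat()
im,_=grab_frame('wrist');cv2.imwrite('pics/w3.png',im)"
```

```text
7.0 tcp tidy [-2.000e-04 -3.299e-01] z 0.1805 F [-0.4 -0.2  3.3] 0.0597
orange 395 tidy [-0.0112 -0.2671]
orange 3877 tidy [-0.066 -0.02 ]
orange 1032 tidy [-0.2168 -0.035 ]
blue 3070 tidy [ 0.0569 -0.0076]
blue 992 tidy [-0.0685 -0.5311]
('green', [94, 70, 13, 14, 75], [101.0, 77.7], [0.8365, 0.4494, 0.04])
```

View pics/w3.png

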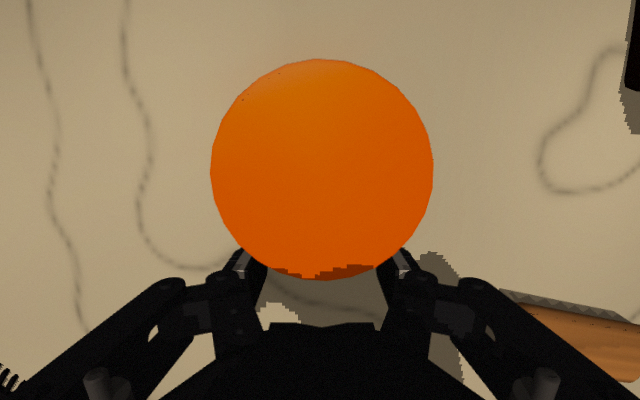

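{"name": "apply_moves", "arguments": {
  "plan": [
    [[0,0,0,-0.6,-1.2,0,0.3],[0,0,0,-1.4,-2.6,0,0.3],[0,0,0,-2.1,-4,0,0.3],[0,0,0,-2.9,-5.4,0,0.3],[0,0,0,-3.7,-6.8,0,0.3],[0,0,0,-4.5,-8.3,0,0.3],[0,0,0,-5.3,-9.8,0,0.3],[0,0,0,-6.1,-11.3,0,0.3],[0,0,0,-6.6,-12.6,0,0.3],[0,0,0,-6.6,-13.6,0,0.3]]
  ]
}}

```text
clock: 8.05
position: [0.5225, 0.0381, 0.1797]
ee_rot: [1.0, 0.031, -0.001, 0.0]
contact_force: [-0.1, -2.0, 0.5]
finger_gap: 0.0599
```

```bash
python3 -c "
from h import *
stat()
im,_=grab_frame('wrist');cv2.imwrite('pics/w4.png',im)"
```

```text
8.1 tcp tidy [-0.066 -0.194] z 0.18 F [-0.5  1.  -0.6] 0.0596
orange 2387 tidy [-0.07    0.0215]
orange 1032 tidy [-0.2168 -0.0351]
blue 2980 tidy [ 0.0582 -0.0059]
blue 1037 tidy [-0.0681 -0.5306]
('green', [94, 70, 15, 18, 81], [101.5, 78.2], [0.8351, 0.4481, 0.04])
```

View pics/w4.png

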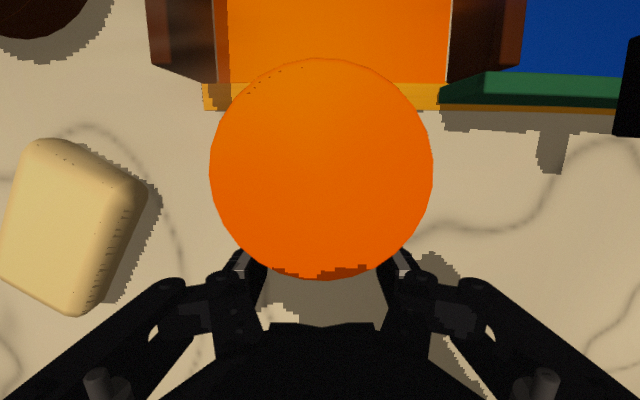

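{"name": "apply_moves", "arguments": {
  "plan": [
    [[0,0,0,0,-1,0,0.3],[0,0,0,0,-2.4,0,0.3],[0,0,0,0,-3.8,0,0.3],[0,0,0,0,-5.2,0,0.3],[0,0,0,0,-6.5,0,0.3],[0,0,0,0,-7.5,0,0.3],[0,0,0,0,-8.3,0,0.3],[0,0,0,0,-9,0,0.3],[0,0,0,0,-9.7,0,0.3],[0,0,0,0,-10.2,0,0.3]]
  ]
}}

```text
clock: 9.15
position: [0.5181, 0.1385, 0.18]
ee_rot: [1.0, 0.03, 0.0, 0.0]
contact_force: [0.5, -2.5, 0.2]
finger_gap: 0.0597
```

{"name": "apply_moves", "arguments": {
  "plan": [
    [[0,0,0,0,0,0,0.3],[0,0,0,0,3,0,0.3],[0,0,0,0,7,0,0.3],[0,0,0,1,9,-4,0.5],[0,0,0,2,10,-8,1],[0,0,0,5,10.5,-10,1],[0,0,0,8,11,-10,1],[0,0,0,11,11.5,-10,1],[0,0,0,14,11.5,-10,1],[0,0,0,17,11.5,-10,1]]
  ]
}}

```text
clock: 10.15
position: [0.6958, 0.0337, 0.28]
ee_rot: [1.0, 0.03, 0.0, -0.0]
contact_force: [0.9, -0.3, 0.6]
finger_gap: -0.0004
```

```bash
python3 -c "
from h import *
im=stat();cv2.imwrite('pics/a5.png',cv2.resize(im[90:290,120:440],None,fx=2,fy=2))"
```

```text
10.2 tcp tidy [ 0.1099 -0.2107] z 0.2802 F [5.  0.2 1.8] -0.0001
orange 3886 tidy [-0.0664 -0.0186]
orange 1031 tidy [-0.2168 -0.0351]
blue 2982 tidy [ 0.0561 -0.0058]
blue 820 tidy [-0.069  -0.5339]
('green', [94, 69, 16, 15, 81], [101.6, 77.2], [0.8379, 0.448, 0.04])
```

View pics/a5.png

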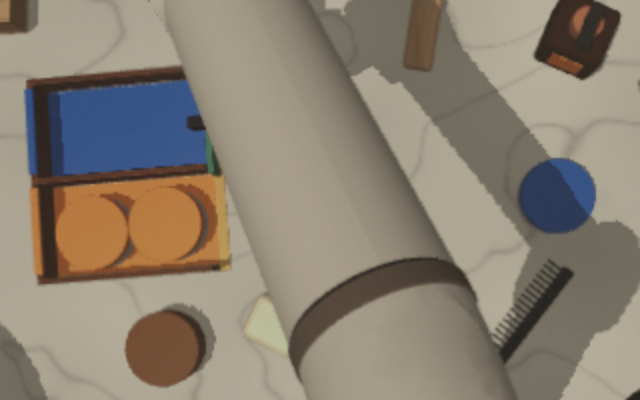

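{"name": "apply_moves", "arguments": {
  "plan": [
    [[0,0,0,0,-4,0,1],[0,0,0,0,-8,0,1],[0,0,0,0,-10,2,1],[0,0,0,0,-10,5,1],[0,0,0,0,-10,5,1],[0,0,0,-2,-10,5,1],[0,0,0,-3.5,-10,5,1],[0,0,0,-4.5,-10,5,1],[0,0,0,-5.5,-10,5,1],[0,0,0,-6.5,-10,5,1]]
  ]
}}

```text
clock: 11.2
position: [0.624, 0.1291, 0.231]
ee_rot: [1.0, 0.03, 0.001, 0.0]
contact_force: [2.7, -0.7, 0.9]
finger_gap: 0.0001
```

{"name": "apply_moves", "arguments": {
  "plan": [
    [[0,0,0,-1,0,0,1],[0,0,0,-2,0,0,1],[0,0,0,-3,0,0,1],[0,0,0,-4,0,0,1],[0,0,0,-5,0,0,1],[0,0,0,-6,0,0,1],[0,0,0,-6.6,0,0,1],[0,0,0,-7,0,0,1],[0,0,0,-7.2,0,0,1],[0,0,0,-7.2,0,0,1]]
  ]
}}

```text
clock: 12.2
position: [0.5514, 0.1257, 0.2298]
ee_rot: [1.0, 0.031, -0.0, -0.0]
contact_force: [-0.8, -0.6, 0.5]
finger_gap: -0.0001
```

```bash
python3 -c "
from h import *
im=stat();cv2.imwrite('pics/a6.png',cv2.resize(im[90:290,120:440],None,fx=2,fy=2))
im,_=grab_frame('wrist');cv2.imwrite('pics/w6.png',im)"
```

```text
12.25 tcp tidy [-0.0323 -0.1101] z 0.2298 F [0.1 0.4 0.1] -0.0
blue 720 tidy [ 0.0773 -0.0791]
blue 1044 tidy [-0.0684 -0.5305]
('green', [94, 70, 16, 14, 75], [101.3, 77.1], [0.838, 0.4487, 0.04])
```

View pics/w6.png

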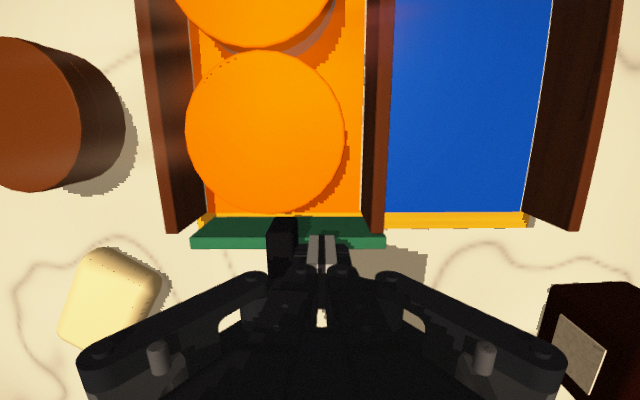

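{"name": "apply_moves", "arguments": {
  "plan": [
    [[0,0,0,-0.2,0,0,1],[0,0,0,-0.4,0,0,1],[0,0,0,-0.5,0,0,1],[0,0,0,-0.6,0,0,1],[0,0,0,-0.7,0,0,1],[0,0,0,-0.8,0,0,1],[0,0,0,-0.8,0,0,1],[0,0,0,-0.8,0,0,1],[0,0,0,-0.8,0,0,1],[0,0,0,-0.8,0,0,1]]
  ]
}}

```text
clock: 13.3
position: [0.5437, 0.1251, 0.23]
ee_rot: [1.0, 0.031, -0.0, 0.0]
contact_force: [1.2, 0.6, -0.6]
finger_gap: 0.0
```

{"name": "apply_moves", "arguments": {
  "plan": [
    [[0,0,0,-0.1,0,0,1],[0,0,0,-0.2,0,0,1],[0,0,0,-0.3,0,0,1],[0,0,0,-0.3,0,0,1],[0,0,0,-0.3,0,0,1],[0,0,0,-0.3,0,0,1],[0,0,0,-0.3,0,0,1],[0,0,0,-0.3,0,0,1],[0,0,0,-0.3,0,0,1],[0,0,0,-0.3,0,0,1]]
  ]
}}

```text
clock: 14.3
position: [0.5423, 0.1248, 0.2303]
ee_rot: [1.0, 0.03, 0.002, -0.001]
contact_force: [6.5, 1.4, -4.0]
finger_gap: -0.0003
```

{"name": "apply_moves", "arguments": {
  "plan": [
    [[0,0,0,-0.1,0,0,1],[0,0,0,-0.2,0,0,1],[0,0,0,-0.2,0,0,1],[0,0,0,-0.2,0,0,1],[0,0,0,-0.2,0,0,1],[0,0,0,0.5,0,0,1],[0,0,0,1.5,0,0,1],[0,0,0,1.5,0,-3,0.7],[0,0,0,1.5,4,-6,0.3],[0,0,0,1.0,9,-6,0.3]]
  ]
}}

```text
clock: 15.3
position: [0.5584, 0.0389, 0.2941]
ee_rot: [0.999, 0.034, 0.003, -0.001]
contact_force: [2.7, -0.7, 0.7]
finger_gap: 0.0429
```

```bash
python3 -c "
from h import *
im=stat()
im,_=grab_frame('wrist');cv2.imwrite('pics/w7.png',im)"
```

```text
15.35 tcp tidy [-0.0323 -0.2107] z 0.291 F [-1.1 -7.8 -1.6] 0.0503
orange 1799 tidy [-0.0711  0.0369]
orange 780 tidy [-0.2188 -0.0259]
blue 853 tidy [0.0591 0.0541]
blue 1023 tidy [-0.0676 -0.5313]
('green', [94, 70, 13, 14, 72], [101.0, 77.2], [0.8378, 0.4495, 0.04])
```

View pics/w7.png

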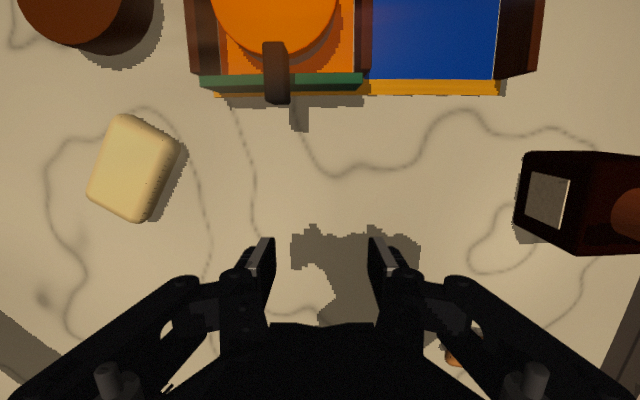

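{"name": "apply_moves", "arguments": {
  "plan": [
    [[0,0,0,-0.4,4,0,0.3],[0,0,0,-0.9,9,0,0.3],[0,0,0,-1.3,14,0,0.3],[0,0,0,-1.8,19,0,0.3],[0,0,0,-2.3,24,0,0.3],[0,0,0,-2.7,29,0,0.3],[0,0,0,-3.2,34,0,0.3],[0,0,0,-3.6,38.5,0,0.3],[0,0,0,-3.6,40,2,0.3],[0,0,0,-3.6,40,4,0.3]]
  ]
}}

```text
clock: 16.4
position: [0.5434, -0.3706, 0.2492]
ee_rot: [1.0, 0.027, -0.0, 0.001]
contact_force: [0.5, 0.4, -0.1]
finger_gap: 0.0597
```

```bash
python3 -c "
from h import *
im=stat()
im,_=grab_frame('wrist');cv2.imwrite('pics/w8.png',im)"
```

```text
16.45 tcp tidy [-0.0715 -0.6019] z 0.2451 F [-0.6  0.7 -2.5] 0.0599
orange 3445 tidy [-0.0659 -0.0076]
orange 1032 tidy [-0.2168 -0.035 ]
blue 3240 tidy [ 0.057  -0.0132]
blue 1038 tidy [-0.0682 -0.5307]
('green', [94, 71, 15, 13, 72], [101.2, 77.2], [0.8378, 0.4488, 0.04])
```

View pics/w8.png

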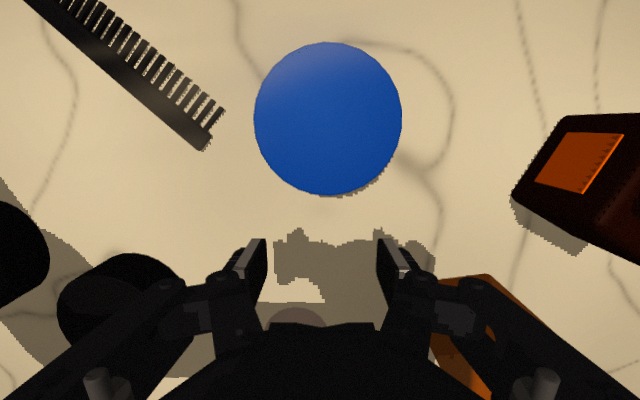

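{"name": "apply_moves", "arguments": {
  "plan": [
    [[0,0,0,0.3,0,3,0.3],[0,0,0,0.3,0,6.5,0.3],[0,0,0,0.3,0,6.5,0.3],[0,0,0,0.3,-0.8,6.5,0.3],[0,0,0,0.3,-1.6,6.5,0.3],[0,0,0,0.3,-2.4,6.5,0.3],[0,0,0,0.3,-3.1,6.5,0.3],[0,0,0,0.5,-4,6.5,0.3],[0,0,0,0.9,-5.1,6.5,0.3],[0,0,0,1.3,-6.3,6.5,0.3]]
  ]
}}

```text
clock: 17.5
position: [0.5543, -0.3021, 0.1859]
ee_rot: [1.0, 0.03, 0.0, 0.001]
contact_force: [-0.9, -3.9, 5.0]
finger_gap: 0.0597
```

```bash
python3 -c "
from h import *
im=stat()
im,_=grab_frame('wrist');cv2.imwrite('pics/w9.png',im)
print([l[1:3] for l in lids(im) if l[0]=='blue'])"
```

```text
17.55 tcp tidy [-0.0543 -0.5338] z 0.1858 F [-0.4 -0.2  4. ] 0.0595
orange 3380 tidy [-0.065  -0.0071]
orange 1027 tidy [-0.2168 -0.0349]
blue 3244 tidy [ 0.057  -0.0133]
blue 959 tidy [-0.056  -0.4881]
('green', [95, 72, 13, 16, 85], [101.7, 78.8], [0.8336, 0.4475, 0.04])
[([215, 63, 213, 212, 35219], [320.9, 168.5])]
```

{"name": "apply_moves", "arguments": {
  "plan": [
    [[0,0,0,0.4,-1.2,0.1,0.3],[0,0,0,1,-2.8,0.2,0.3],[0,0,0,1.6,-4.5,0.3,0.3],[0,0,0,2.2,-6.2,0.4,0.3],[0,0,0,2.8,-7.9,0.4,0.3],[0,0,0,3.4,-9.6,0.4,0.3],[0,0,0,4,-11.3,0.4,0.3],[0,0,0,4.6,-13,0.4,0.3],[0,0,0,5.2,-14.7,0.4,0.3],[0,0,0,5.8,-16.4,0.4,0.3]]
  ]
}}

```text
clock: 18.6
position: [0.602, -0.1328, 0.1808]
ee_rot: [1.0, 0.031, -0.0, -0.0]
contact_force: [0.4, -1.9, 1.4]
finger_gap: 0.0594
```

{"name": "apply_moves", "arguments": {
  "plan": [
    [[0,0,0,0.6,-1.7,0,0.3],[0,0,0,1.2,-3.4,0,0.3],[0,0,0,1.8,-5.1,0,0.3],[0,0,0,2.4,-6.8,0,0.3],[0,0,0,3,-8.5,0,0.3],[0,0,0,3.6,-10.2,0,0.3],[0,0,0,4.2,-11.9,0,0.3],[0,0,0,4.8,-13.5,0,0.3],[0,0,0,5.3,-14.8,0,0.3],[0,0,0,5.6,-15.8,0,0.3]]
  ]
}}

```text
clock: 19.6
position: [0.6484, 0.0283, 0.181]
ee_rot: [1.0, 0.031, 0.0, -0.0]
contact_force: [-1.0, -1.2, -1.0]
finger_gap: 0.0597
```

```bash
python3 -c "
from h import *
im=stat()
im,_=grab_frame('wrist');cv2.imwrite('pics/w10.png',im)
print([l[1:3] for l in lids(im)])"
```

```text
19.65 tcp tidy [ 0.0587 -0.2114] z 0.1812 F [0.  1.6 0.1] 0.0596
orange 3501 tidy [-0.0666 -0.0074]
orange 1035 tidy [-0.2168 -0.0352]
blue 3122 tidy [ 0.0557 -0.0101]
('green', [94, 69, 14, 15, 77], [101.2, 77.5], [0.8371, 0.4489, 0.04])
[([10, 0, 60, 30, 967], [30.7, 11.7]), ([21, 0, 441, 83, 8007], [268.0, 56.1]), ([501, 0, 20, 10, 181], [510.6, 4.1]), ([212, 0, 235, 46, 10136], [331.5, 21.4]), ([211, 59, 221, 220, 38076], [321.2, 168.9]), ([13, 20, 171, 55, 6419], [87.6, 46.6])]
```

View pics/w10.png

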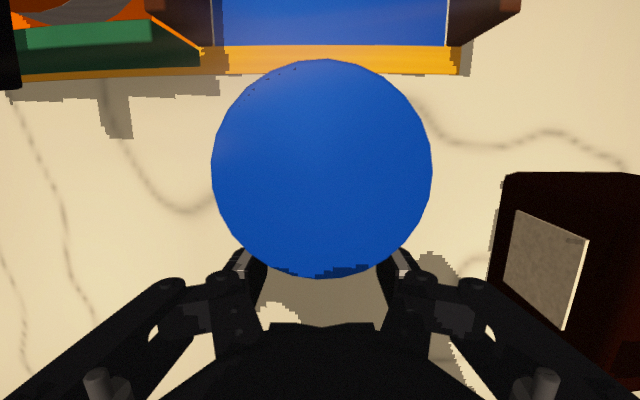

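{"name": "apply_moves", "arguments": {
  "plan": [
    [[0,0,0,0.1,-1.2,0,0.3],[0,0,0,0.3,-2.8,0,0.3],[0,0,0,0.4,-4.4,0,0.3],[0,0,0,0.4,-6.2,0,0.3],[0,0,0,0.4,-8,0,0.3],[0,0,0,0.4,-9.8,0,0.3],[0,0,0,0.4,-11.6,0,0.3],[0,0,0,0.4,-13.4,0,0.3],[0,0,0,0.4,-15.2,0,0.3],[0,0,0,0.4,-16.5,0,0.3]]
  ]
}}

```text
clock: 20.7
position: [0.6416, 0.1939, 0.1812]
ee_rot: [1.0, 0.031, 0.0, -0.0]
contact_force: [0.5, -1.5, 0.5]
finger_gap: 0.06
```

{"name": "apply_moves", "arguments": {
  "plan": [
    [[0,0,0,0,0,0,0.3],[0,0,0,0,3,0,0.3],[0,0,0,0,7,0,0.3],[0,0,0,0,11,0,0.3],[0,0,0,-1,14,-3,0.3],[0,0,0,-2,18,-6,0.3],[0,0,0,-3,22,-9,0.3],[0,0,0,-4,26,-11,0.3],[0,0,0,-5,30,-11,0.3],[0,0,0,-6,34,-11,0.3]]
  ]
}}

```text
clock: 21.7
position: [0.6025, -0.1544, 0.2925]
ee_rot: [1.0, 0.03, 0.001, 0.001]
contact_force: [-0.2, -0.5, 0.6]
finger_gap: 0.0598
```

{"name": "apply_moves", "arguments": {
  "plan": [
    [[0,0,0,0,0,0,0.3],[0,0,0,0,0,0,0.3],[0,0,0,0,0,0,0.3],[0,0,0,0,0,0,0.3],[0,0,0,0,0,0,0.3],[0,0,0,0,0,0,0.3],[0,0,0,0,0,0,0.3],[0,0,0,0,0,0,0.3],[0,0,0,0,0,0,0.3],[0,0,0,0,0,0,0.3]]
  ]
}}

```text
clock: 22.7
position: [0.6028, -0.1516, 0.291]
ee_rot: [1.0, 0.031, 0.0, 0.0]
contact_force: [0.3, -0.2, -0.1]
finger_gap: 0.06
```

Run:
```python
from h import *
im=stat();cv2.imwrite('pics/a11.png',cv2.resize(im[100:290,120:390],None,fx=2.9,fy=2.9,interpolation=cv2.INTER_CUBIC))
r=tip_of('shutter_grip','top')
for q in r[:2]:print(q,tidy(p2w(q["position"][::-1],.06)[0]))
r=tip_of('tin_orange_a','top')+tip_of('tin_blue','top')
for q in r:print(q,tidy(p2w(q["position"][::-1],.0)[0]))
d0=cv2.imread("pics/top0.png")
```

```text
22.75 tcp tidy [ 0.0021 -0.39  ] z 0.291 F [ 0.1  0.3 -0.6] 0.0597
orange 3356 tidy [-0.0646 -0.0068]
orange 1029 tidy [-0.2168 -0.0349]
blue 3053 tidy [ 0.0578 -0.0114]
('green', [95, 69, 14, 19, 78], [101.7, 78.2], [0.835, 0.4476, 0.04])
{'position': [200.5, 224.0], 'conf': 0.71} [-0.0677 -0.108 ]
{'position': [247.7, 459.7], 'conf': 0.88} [-0.2311 -0.6824]
{'position': [201.1, 204.8], 'conf': 0.85} [-0.0617 -0.0444]
{'position': [262.0, 206.1], 'conf': 0.73} [-0.2163 -0.0373]
{'position': [154.0, 182.2], 'conf': 0.32} [0.0642 0.007 ]
{'position': [154.5, 185.3], 'conf': 0.79} [ 0.0623 -0.001 ]
```

Run:
```python
from h import *
im,d=grab_frame("top");i0=cv2.imread("pics/top0.png");d0=np.load("pics/top0d.npy")
v,u=np.mgrid[110:240,125:245];uv=np.c_[u.ravel(),v.ravel()]
a=p2w(uv,0.);b=p2w(uv,.1);c=camera_info("top");R=cv2.Rodrigues(np.array(c["rvec"]))[0];t=np.array(c["tvec"]).ravel()
za=(a@R.T+t)[:,2];zb=(b@R.T+t)[:,2]
for D in(d0,d):
    k=((D[v,u].ravel()-za)/(zb-za))[:,None];P=a+(b-a)*k
    q=np.c_[(P[:,:2]-C)@A.T,P[:,2]]
    F=q[(q[:,2]>.062)&(q[:,2]<.09)];print("fin",F.mean(0).round(4))
    T=q[(q[:,2]>.03)&(q[:,2]<.0425)&(abs(q[:,1])<.1)]
    for s in(-1,1):
        L=T[(abs(T[:,0]-s*.062)<.05)];print("lids",s,len(L),L.min(0).round(3) if len(L) else "",L.max(0).round(3) if len(L) else "")
# others moved?
for n,(x,y) in dict(dispA=(257,91),brush=(331,105),dispB=(408,107),soap=(261,254),brown=(202,264)).items():
    T=i0[y-12:y+12,x-12:x+12];r=cv2.matchTemplate(im[y-18:y+18,x-18:x+18],T,cv2.TM_CCOEFF_NORMED);_,m,_,l=cv2.minMaxLoc(r);print(n,round(m,2),l[0]-6,l[1]-6)
```

```text
fin [ 0.0516 -0.1112  0.0727]
lids -1 0  
lids 1 0  
fin [-0.062  -0.1122  0.0727]
lids -1 1836 [-0.112 -0.095  0.03 ] [-0.019  0.088  0.042]
lids 1 899 [ 0.016 -0.045  0.03 ] [0.107 0.047 0.042]
dispA 0.99 0 0
brush 0.34 -6 -6
dispB 0.65 2 -3
soap 1.0 0 0
brown 0.31 -1 2
```

Run:
```python
from h import *
im,d=grab_frame("scene");i0=cv2.imread("pics/scene0.png")
for n,(x,y) in dict(dispA=(428,213),brush=(384,250),dispB=(334,288),diff=(268,308),tumbler=(206,285),soap=(312,176),comb=(247,224),blk1=(166,228),blk2=(181,258)).items():
    T=i0[y-12:y+12,x-12:x+12];r=cv2.matchTemplate(im[y-18:y+18,x-18:x+18],T,cv2.TM_CCOEFF_NORMED);_,m,_,l=cv2.minMaxLoc(r);print(n,round(m,2),l[0]-6,l[1]-6)
print(ctrl.sign_off())
```

```text
dispA 0.97 0 0
brush 1.0 0 0
dispB 0.98 0 0
diff 1.0 0 0
tumbler 1.0 0 0
soap 0.11 -2 -2
comb 1.0 0 0
blk1 0.47 0 0
blk2 0.99 0 0
the job is handed in; nothing more can be done
None
```

All three tins are sorted, the shutter is closed across the orange bay, and I handed the job in at about 23 s. I slid both orange-lidded tins into the near (orange) bay, then pushed the shutter to its stop, then slid the blue-lidded tin into the far (blue) bay.

**Tins:** by depth, the orange lids span y -0.095 to +0.088 and the blue lid -0.045 to +0.047 in tidy coordinates. The bays run from -0.105 to +0.105, so all three are fully inside.

**Shutter:** by depth, the fin is at tidy x = -0.062, which is fully across the orange bay. The force rose to about 6.5 N at the stop. The trained network put the fin about 6 mm further over, and it was off by a similar amount before the shutter moved.

**Other toiletries:** image matching showed no movement in at least one camera for any of the listed ones, nor for one black look-alike. Some single-view matches were poor, which I put down to the arm or its shadow:
- **Top camera:** the nail brush, a dispenser and the brown tin. The scene camera matched the brush and the dispenser, and the brown lid was still at its starting position.
- **Scene camera:** the soap and the other black tin. The top camera matched the soap. The black tin I did not recheck, but no planned move went near it.

I had used up the picture limit, so I checked the final state by numbers only, not by viewing an image.

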